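# Hand out one pencil

## Robot

A 6-joint arm with a two-finger parallel gripper is mounted at the origin on a cart in front of the work surface, level with it; the furniture and walls round the work are solid. World frame = base frame: x ahead of the robot, y to its left, z up, the work surface at z = 0. Lengths are in m, angles in rad, forces in N, time in s.
With the tool pointing down it reaches from about 0.35 to 0.775 m from the base axis. Payload 7.3 kg.
Tool frame: the origin (TCP) lies on the centre line of the jaws, within the pads' length; the fingertips stand 25 mm ahead of it and the grasp point (between the pads) lies 6 mm ahead of it; z points along the fingers, y is the direction in which the jaws open and shut (so a half turn about z gives the same grasp; the last joint's range is limited). The gripper opens to 92 mm and grips with 3 to 60 N. Pads are 19 mm wide; open, the fingers measure 130 mm over their backs; the gripper's body (75 mm by 190 mm) begins 47 mm behind the grasp point.
Start: joints at [-1.486, 0.342, 1.524, -0, 1.275, -0.146], TCP at [0.12, -0.511, 0.252] pointing down, gripper open.
Joint ranges: [-2.53, 2.53], [-0.77, 2.02], [0.04, 2.7], [-1, 4.14], [0.28, 2.66], [-3.11, 3.11]. Speed limits (rad/s): [2.57, 2.57, 3.14, 3.14, 3.14, 3.14].

## Interface

Orientations are given as [roll, pitch, yaw] about the fixed x, y, z axes, in that order (R = Rz(yaw) Ry(pitch) Rx(roll)).
In Python, from cell import telemetry, read_camera, workorder gives the robot as it stands.
- The arm moves only by the shell command python3 -m creep 'ROWS' [FORCE]. ROWS is JSON, one flat list of numbers, 5 for each row, row after row: the opening, from 0 (shut) to 1 (fully open), then the shift along the world's x, y, z in m, then the turn about the world's z in rad. A call has 1 to 12 rows; each row shifts and turns the pose as measured when the row begins; what a row does not reach is not made up. A row lasts 1/8 s, in which the tool goes at most 62.5 mm and 10.7 degrees, less where a joint would pass 70% of its speed; a pose out of reach is approached as far as the arm can. A call is refused whole if a number of a shift passes 0.0625 or a number of a turn 0.188, either way. A call with a gripper value outside its range is refused whole. The fingers move at their own pace and stop on an object; FORCE is the grip in N (left out, the last holds). Time passes only in rows, so rows that do not move let the fingers close. It gives the time, the measured TCP pose, the force and the opening at its end, in the units of the state.
- telemetry.observe(): the state, without advancing time (a new reading comes with each control period).
- read_camera(name): name is "scene" or "top" or "wrist"; returns a dict with "image" (400x640x3 uint8, red, green, blue), "fovy" (degrees; the focal length in pixels is half the picture's height over the tangent of half this angle, whatever the lens; pixels are square), "cx", "cy" (the principal point, pixels), "R" (3x3) and "t" (3): a world point X has camera coordinates R X + t. Camera axes: x right, y down, z forward; pixel columns grow to the right and rows downward; lengths in m; the calibration is good to about 2 mm. A picture is of the moment at which its call begins. There is no depth.
- workorder.hand_in(): hands the job in, once; it reports no verdict.
The state is a dict: "time": time; "qpos": joint angles; "qvel": joint speeds; "joint_efforts": joint torques, N m; "tool_pos": TCP position; "tool_rot": TCP orientation; "contact_force": force on the tool from outside, world axes, zero at the start; "torque": the same for the moment, N m; "opening": finger opening in m.
Only numpy, scipy, OpenCV 4.12 (cv2) and the standard library are available. Lean on these libraries where they do the work, as an engineer would, in place of code of your own. Each camera call takes 0.05 s, during which the arm holds its last target.

## Task

Set out a single pencil for the next student: turn the black knob on top of the wooden pencil dispenser clockwise all the way to its stop and let it spring back, so that one pencil rolls down into the outlet. Then pick that pencil up and lay it on the sketching slope so that it rests lengthwise against the bottom lip, near the middle. Draw only the one pencil and leave the two dishes where they are.

Things in the scene. Friction and masses are not known exactly. Their poses are not given: they have to be found in the camera images.
- dispenser: Fixed wooden pencil dispenser, 174 x 204 mm. Origin on the table under its middle; x to the back, z up. Tall part (magazine, gear housing, knob on top): x +27 to +87 mm, full width, 134 mm high. In front of it, to x = -87 mm, an open chute with mid-line y = -25 mm slopes down at 11 degrees between side boards (outer faces y = -98 and +48 mm; 66 mm high at the back, 38 mm in front).
- feed_knob (a joint): Knob angle, rad: 0 at rest, growing clockwise seen from above to the hard stop at 1.25. A spring (0.06 N m at rest, 0.21 N m at the stop) turns it back to 0 in about half a second once let go. Geared to the drum: past about 1.1 the drum tips one pencil into the chute; on the way back it takes up the next.
- knob_grip (a point): On the knob's vertical axis at gripping height: 158 mm over the table, at x = +55, y = +74 mm from the dispenser's origin. The knob is a black upright bar, 46 mm long, 12 mm thick, from 140 to 174 mm over the table on a low round hub. The point's x axis runs along the bar and turns with it; at rest it is the dispenser's x axis.
- outlet (a point): Centre of a pencil lying in the outlet against its lip: at x = -74, y = -25 mm from the dispenser's origin, 28 mm over the table, along the dispenser's y axis. Chute floor and lip (10 mm high) exist only 32 to 65 mm to either side of this point; the middle 64 mm is cut away down to the table, free for fingers in front of, behind and below the pencil. Axes as the dispenser's.
- pencil_1_mid (a point): Centre of the lowest pencil, which the dispenser gives out first: round green pencil, 10 mm thick and 124 mm long along its own y axis, sharpened at one end, 12 g. At the start it lies hidden in the drum; it rolls freely.
- pencil_2_mid (a point): Centre of the second pencil, alike, waiting in the magazine above the first one.
- pencil_3_mid (a point): Centre of the third pencil, waiting in the magazine.
- pencil_4_mid (a point): Centre of the fourth pencil, waiting in the magazine.
- pencil_5_mid (a point): Centre of the fifth and top pencil, waiting in the magazine.
- sketch_slope: Fixed wooden sketching slope with a white pad, 180 mm wide (y), 150 mm deep. Origin on the table under its middle; x to the back, z up. The board rises at 20 degrees from front to back: it meets the lip at x = -62 mm, z = 30 mm and ends at x = +73 mm, z = 79 mm. The lip along the front edge stands 12 mm over the board and is 7 mm thick.
- slope_lip (a point): Centre of a pencil that rests against the middle of the slope's lip: x = -59 mm, z = 36 mm in the slope's frame; such a pencil lies along the slope's y axis. Axes as the slope's.
- brass_dish: Shallow brass dish, 60 mm across, 13 mm high, loose; bystander. Origin under its centre.
- glass_dish: Glass dish, 55 mm across, 19 mm high, loose; bystander. Origin under its centre.

How it is judged:
By the outcome, as a careful person would: the job done as asked, in the order asked, and still so for the second after the job is handed in, with the robot touching nothing.
It also fails if it takes over 51 s, if anything falls off the work surface, if the arm or the gripper's body presses on something with over 40 N, if the wrist force passes 120 N, or if a joint passes its speed limit or range.

## Working session

There is one attempt and no reset: what is moved stays moved. The work goes in short steps, Python scripts to look and compute and a shell command to move; the robot and the scene stay as the last step left them, time stands still between calls to the robot, and variables do not carry over. Pictures are saved under pics/ and viewed, and the job is handed in when it is done.

```bash
mkdir -p pics; ls
cat > h.py <<'E'
import numpy as np, cv2
from cell import telemetry, read_camera, workorder
def save(n,f):
    c=read_camera(n); cv2.imwrite('pics/'+f,cv2.cvtColor(c['image'],cv2.COLOR_RGB2BGR)); np.savez('pics/'+f+'.npz',**c); return c
def ray(c,u,v):
    f=200/np.tan(np.radians(float(c['fovy']))/2); d=np.array([(u-c['cx'])/f,(v-c['cy'])/f,1]); R=np.array(c['R']);t=np.array(c['t'])
    return -R.T@t, R.T@d
def plane(c,u,v,z):
    o,d=ray(c,u,v); return o+d*(z-o[2])/d[2]
def proj(c,X):
    f=200/np.tan(np.radians(float(c['fovy']))/2); p=np.array(c['R'])@np.array(X)+np.array(c['t']); return np.array([c['cx']+f*p[0]/p[2],c['cy']+f*p[1]/p[2]])
E
python3 - <<'E'
from h import *
for n in ['scene','top','wrist']:
    c=save(n,n+'0.png'); print(n,c['fovy'],c['cx'],c['cy'],(-np.array(c['R']).T@c['t']).round(3), c['image'].shape)
print(telemetry.observe())
E
```

```text
pics
scene 56.095614027451475 323.5757788695027 198.36844615385377 [-0.293 -0.935  0.671] (400, 640, 3)
top 57.60616220770332 319.6971526570402 198.82364987608824 [ 0.398 -0.004  1.176] (400, 640, 3)
wrist 60.990910938180384 319.6428211095621 193.13430444891736 [ 0.192 -0.494  0.385] (400, 640, 3)
{'time': 0.15, 'qpos': array([-1.48598064e+00,  3.42573496e-01,  1.52477872e+00, -1.22435844e-05,
        1.27541749e+00, -1.46010172e-01]), 'qvel': array([ 0.00050657, -0.00134368, -0.00436289, -0.00088539, -0.00072236,
        0.00045781]), 'joint_efforts': array([ 9.06405694e-04, -4.31470370e+01, -2.44352299e+01,  7.17176171e-02,
        5.37440856e-02, -8.39592212e-05]), 'tool_pos': array([ 0.12009997, -0.5107971 ,  0.25120557]), 'tool_rot': array([-3.14042643e+00, -1.59666293e-04,  2.30829341e-01]), 'contact_force': array([ 0.61151284, -0.55363902,  0.63179638]), 'torque': array([ 0.03337021, -0.02587084,  0.06273634]), 'opening': 0.09204531327490648}
```

View pics/scene0.png

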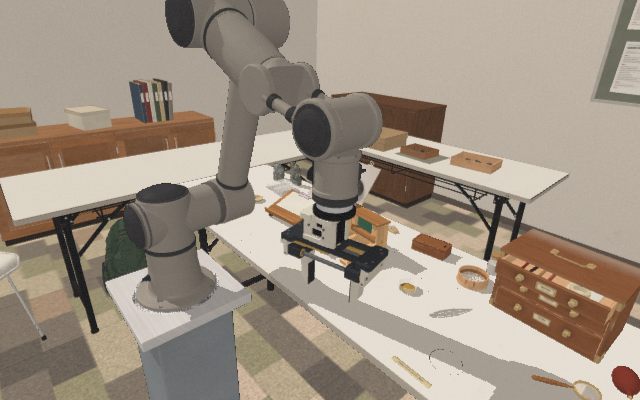

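View pics/top0.png

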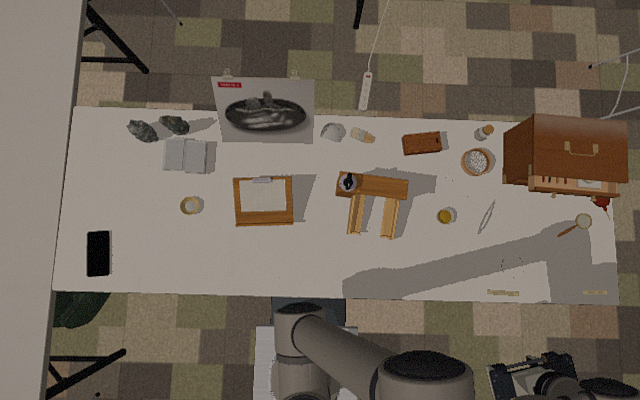

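View pics/wrist0.png

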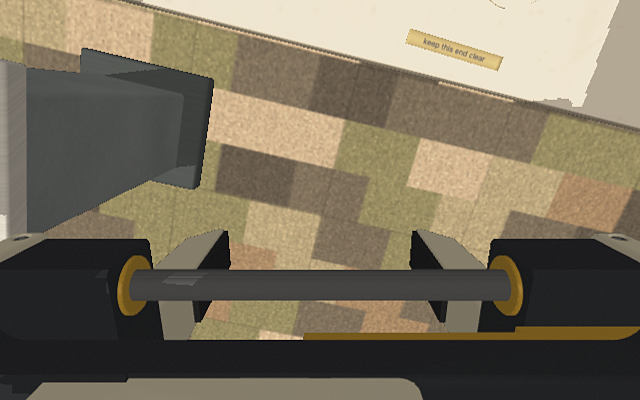

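Run:
```python
from h import *
im=cv2.imread('pics/top0.png'); cv2.imwrite('pics/z1.png',cv2.resize(im[150:260,220:420],None,fx=4,fy=4,interpolation=cv2.INTER_CUBIC))
```

```text
(no output)
```

View pics/z1.png

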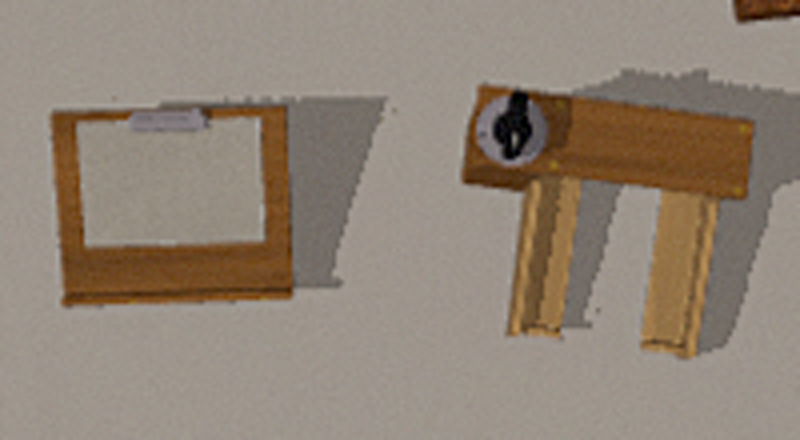

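```bash
cat > m.py <<'E'
from h import *
c=np.load('pics/top0.png.npz')
z=lambda u,v:((u+.5)/4+220-.5,(v+.5)/4+150-.5)
P=lambda u,v,h: plane(c,*z(u,v),h)
bl=P(480,86,.134);br=P(752,120,.134);fr=P(745,197,.134)
print(bl,br,fr,np.linalg.norm(bl-br),np.linalg.norm(fr-br))
d=(bl-br); yaw=np.arctan2(-d[0],d[1]); print('yaw',yaw)
print('yaw2',np.arctan2(*(br-fr)[[1,0]]))
R=lambda a:np.array([[np.cos(a),-np.sin(a)],[np.sin(a),np.cos(a)]])
L=[(.087,.102),(.087,-.102),(.027,-.102)]
o=np.mean([p[:2]-R(yaw)@l for p,l in zip((bl,br,fr),L)],0);print('orig',o)
for p,l in zip((bl,br,fr),L): print(p[:2]-R(yaw)@l)
print('chute front ends', [ (R(yaw).T@(P(u,v,.038)[:2]-o)).round(4) for u,v in((508,333),(693,357))])
print('knob', R(yaw)@[.055,.074]+o, 'hub seen',P(511,131,.14)[:2],'bar ends',P(520,95,.17)[:2],P(512,155,.174)[:2])
print('outlet',R(yaw)@[-.074,-.025]+o)
# slope
fl=P(65,303,.04);fr=P(292,295,.04);bl=P(52,112,.079);br=P(287,107,.079)
print(fl,fr,bl,br,np.linalg.norm(fl-fr),np.linalg.norm(bl-br))
E
python3 m.py
```

```text
[ 0.61780079 -0.08185392  0.134     ] [ 0.59919349 -0.28165591  0.134     ] [ 0.54218134 -0.27638911  0.134     ] 0.20066655659153826 0.05725491153003613
yaw -0.09286085049703222
yaw2 -0.09211879881753711
orig [ 0.52283327 -0.1732334 ]
[ 0.52171743 -0.17534717]
[ 0.52202653 -0.17202809]
[ 0.52475587 -0.17232494]
chute front ends [array([-0.0855,  0.0504]), array([-0.0864, -0.0955])]
knob [ 0.58445814 -0.10465224] hub seen [ 0.58412856 -0.10458639] bar ends [ 0.60470909 -0.10755543] [ 0.56105015 -0.10231555]
outlet [ 0.44683391 -0.19126386]
[0.45530085 0.22974534 0.04      ] [0.4668031  0.05423458 0.04      ] [0.59819787 0.24000581 0.079     ] [0.60803141 0.06153688 0.079     ] 0.1758872615080259 0.17873963762324177
```

```bash
python3 -m creep '[1,0.038,0.034,0,0.186, 1,0.038,0.034,0,0.186, 1,0.038,0.034,0,0.186, 1,0.038,0.034,0,0.186, 1,0.038,0.034,0,0.186, 1,0.038,0.034,0,0.186, 1,0.038,0.034,0,0.186, 1,0.038,0.034,0,0.186, 1,0.038,0.034,0,0.186, 1,0.038,0.034,0,0.186]'
```

```text
time: 1.4
tool_pos: [0.5074, -0.1604, 0.249]
tool_rot: [-3.138, -0.001, 2.109]
contact_force: [-0.5, -0.8, 0.7]
opening: 0.0919
```

```bash
python3 -m creep '[1,0.015,0.011,0,0.186, 1,0.015,0.011,0,0.186, 1,0.015,0.011,0,0.186, 1,0.015,0.011,0,0.186, 1,0.01,0.008,0,0.186,1,0,0,0,0,1,0,0,0,0]'
python3 - <<'E'
from h import *
s=telemetry.observe();print(s['tool_pos'],s['tool_rot'],s['qpos'],s['time'])
for n in ['scene','wrist']: save(n,n+'1.png')
c=np.load('pics/scene1.png.npz'); w=np.load('pics/wrist1.png.npz')
for c in(c,w):print([proj(c,p).round() for p in ([.5843,-.1047,.174],[.5843,-.1047,.158])])
E
```

```text
time: 2.28
tool_pos: [0.5805, -0.1027, 0.2459]
tool_rot: [-3.139, -0.007, 3.043]
contact_force: [-0.9, 0.4, 0.3]
opening: 0.0917
[ 0.58045468 -0.10271653  0.24586941] [-3.13868345 -0.00667863  3.04336473] [-0.30300956  0.46895365  1.34214948 -0.00432475  1.33643913 -1.77457088] 2.275
[array([349., 194.]), array([349., 198.])]
[array([318., 223.]), array([318., 215.])]
```

View pics/wrist1.png

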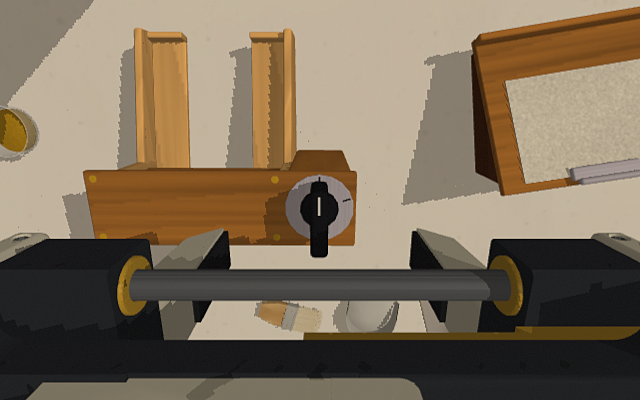

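View pics/scene1.png

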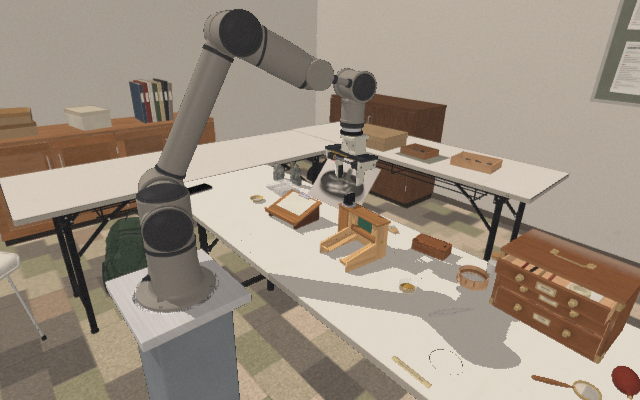

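Run:
```python
from h import *
w=np.load('pics/wrist1.png.npz')
a,b=plane(w,319,182,.174),plane(w,319,256,.174);print(a,b,(a+b)/2,np.linalg.norm(a-b))
hsv=cv2.cvtColor(w['image'],cv2.COLOR_RGB2HSV)
for u,v in((84,171),(356,171),(356,245)):print(plane(w,u,v,.134))
yaw=-.093;R=np.array([[np.cos(yaw),-np.sin(yaw)],[np.sin(yaw),np.cos(yaw)]])
for l,z in (((-.087,.048),.038),((-.087,-.098),.038)): print(proj(w,[*(R@l+[.5225,-.1735]),z]))
print('slope front-left/right lip', plane(w,474,41,.041),plane(w,497,194,.079))
```

```text
[ 0.55724091 -0.10115614  0.174     ] [ 0.60759857 -0.10609472  0.174     ] [ 0.58241974 -0.10362543  0.174     ] 0.05059924761408442
[ 0.54176739 -0.27465998  0.134     ]
[ 0.56122693 -0.07422866  0.134     ]
[ 0.6204082  -0.07829263  0.134     ]
[289.383466    25.79250334]
[131.0139975   26.60284174]
slope front-left/right lip [0.47020663 0.05031373 0.041     ] [0.60733119 0.058168   0.079     ]
```

```bash
python3 -m creep '[1,0.003,-0.0015,-0.03,0, 1,0,0,-0.03,0, 1,0,0,-0.01,0, 1,0,0,0,0]'
```

```text
time: 2.88
tool_pos: [0.5831, -0.1061, 0.1763]
tool_rot: [-3.138, -0.003, 3.036]
contact_force: [0.7, 0.2, 0.1]
opening: 0.0916
```

```bash
python3 -m creep '[1,0.0007,0.0018,-0.006,0, 0,0,0,0,0, 0,0,0,0,0, 0,0,0,0,0, 0,0,0,0,0, 0,0,0,0,0, 0,0,0,0,0]' 50
```

```text
time: 3.75
tool_pos: [0.5852, -0.1047, 0.1733]
tool_rot: [-3.137, 0.002, 3.036]
contact_force: [0.5, 0.3, -0.7]
opening: 0.0364
```

```bash
python3 -m creep '[0,0,0,-0.003,0, 0,0,0,0,0, 0,0,0,0,0, 0,0,0,0,0, 0,0,0,0,0, 0,0,0,0,0]' 50
```

```text
time: 4.5
tool_pos: [0.5853, -0.104, 0.1701]
tool_rot: [-3.138, 0.002, 3.036]
contact_force: [0.5, 1.6, -0.1]
opening: 0.0121
```

```bash
python3 -m creep '[0,0,0,0,-0.15, 0,0,0,0,-0.15, 0,0,0,0,-0.15, 0,0,0,0,-0.15, 0,0,0,0,-0.15, 0,0,0,0,-0.15]' 50; python3 -c "
from h import *
s=telemetry.observe();print(s['torque'],s['qpos'])"
```

```text
time: 5.25
tool_pos: [0.586, -0.103, 0.1701]
tool_rot: [-3.14, 0.003, 2.109]
contact_force: [1.7, 1.6, -0.3]
opening: 0.0118
[ 0.24855382 -0.32252747  0.18922491] [-0.30121505  0.53999733  1.44063235 -0.00332657  1.15997401 -0.83778018]
```

```bash
python3 -m creep '[0,0,0,0,-0.12, 0,0,0,0,-0.12, 0,0,0,0,-0.08, 0,0,0,0,-0.03, 0,0,0,0,0]' 50; python3 -c "
from h import *
s=telemetry.observe();print(s['torque'],s['qpos'])"
```

```text
time: 5.88
tool_pos: [0.5865, -0.1027, 0.1701]
tool_rot: [-3.141, 0.004, 1.75]
contact_force: [1.2, 1.3, 0.4]
opening: 0.0115
[ 0.19669714 -0.16467703  0.82641539] [-0.30021493  0.54082937  1.43915899 -0.00412549  1.16074168 -0.47823569]
```

```bash
python3 -m creep '[1,0,0,0,0.03, 1,0,0,0,0, 1,0,0,0,0, 1,0,0,0,0, 1,0,0,0,0, 1,0,0,0,0, 1,0,0,0,0, 1,0,0,0,0]'; python3 -c "
from h import *
save('wrist','wrist2.png');save('top','top2.png')"
```

```text
time: 6.88
tool_pos: [0.5863, -0.1034, 0.17]
tool_rot: [-3.14, 0.004, 1.782]
contact_force: [-0.1, -0.3, 0.2]
opening: 0.0872
```

View pics/wrist2.png

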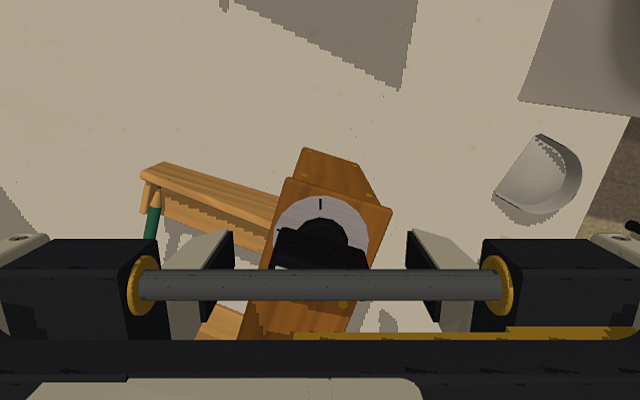

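```bash
python3 -m creep '[1,0,0,0.05,0, 1,0,0,0.03,0, 1,-0.035,-0.022,0.005,-0.1, 1,-0.035,-0.022,0,-0.1, 1,-0.035,-0.022,0,-0.1, 1,-0.03,-0.02,0,0, 1,0,0,0,0, 1,0,0,0,0]'; python3 -c "
from h import *
save('wrist','wrist3.png');save('top','top3.png')
im=cv2.imread('pics/top3.png'); cv2.imwrite('pics/z3.png',cv2.resize(im[150:260,220:420],None,fx=4,fy=4,interpolation=cv2.INTER_CUBIC))"
```

```text
time: 7.98
tool_pos: [0.4477, -0.191, 0.2577]
tool_rot: [3.141, 0.004, 1.473]
contact_force: [-0.1, 0.7, -0.0]
opening: 0.0916
```

View pics/wrist3.png

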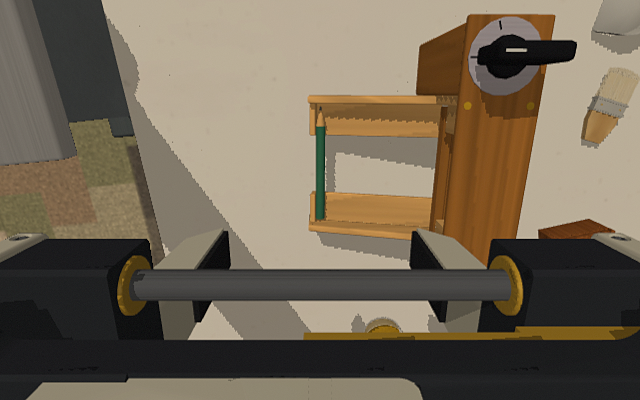

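View pics/z3.png

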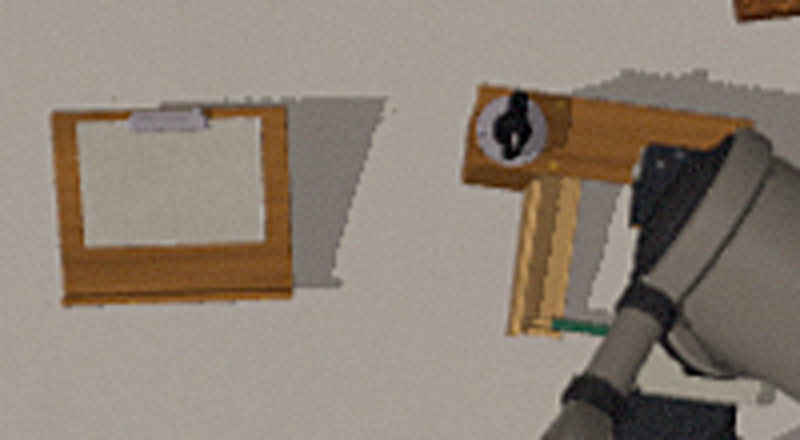

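Run:
```python
from h import *
w=np.load('pics/wrist3.png.npz');h=cv2.cvtColor(w['image'],cv2.COLOR_RGB2HSV)
m=cv2.inRange(h,(60,80,30),(95,255,255));m[:, :290]=0;m[:,350:]=0;m[235:]=0
n,l,s,_=cv2.connectedComponentsWithStats(m);k=1+s[1:,4].argmax();print(s[k])
v,u=np.where(l==k)
for r in(130,170,215):print(r,u[v==r].mean())
g=[plane(w,u[(v>r-3)&(v<r+3)].mean(),r,.030) for r in (130,215)]
print(g, 'dir',np.arctan2(-(g[0]-g[1])[0],(g[0]-g[1])[1]))
print('tip',plane(w,320,108,.028),'butt',plane(w,320,221,.028))
```

```text
[316 127   9  92 748]
130 320.0
170 320.0
215 319.5
[array([ 0.45168275, -0.15249664,  0.03      ]), array([ 0.44193446, -0.24680363,  0.03      ])] dir -0.1030018698196068
tip [ 0.45385257 -0.13023078  0.028     ] butt [ 0.44172429 -0.25481016  0.028     ]
```

```bash
python3 -m creep '[0.4,0,-0.001,-0.05,0, 0.4,0,0,-0.05,0, 0.4,0,0,-0.04,0, 0.4,0,0,-0.02,0, 0.4,0,0,0,0, 0.4,0,0,0,0]'; python3 -c "
from h import *
save('wrist','wrist4.png')"
```

```text
time: 8.82
tool_pos: [0.4527, -0.1891, 0.0936]
tool_rot: [3.137, 0.006, 1.481]
contact_force: [-0.4, 0.2, -0.6]
opening: 0.0384
```

View pics/wrist4.png

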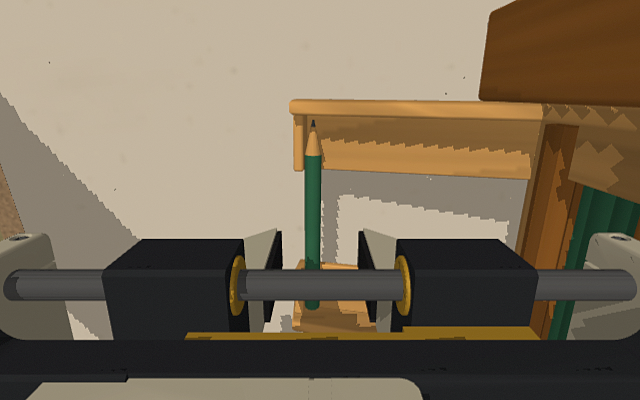

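```bash
python3 -m creep '[0.4,-0.005,-0.003,0,0, 0.4,-0.001,0,-0.015,0, 0.4,0,0,-0.012,0, 0.4,0,0,-0.01,0, 0.4,0,0,0,0]'; python3 -c "
from h import *
w=save('wrist','wrist5.png');h=cv2.cvtColor(w['image'],cv2.COLOR_RGB2HSV)
m=cv2.inRange(h,(60,80,30),(95,255,255));m[:, :280]=0;m[:,350:]=0;m[235:]=0
v,u=np.where(m>0);r=v.max();print(v.min(),r)
for a in (v.min()+10,r-20):
  q=u[v==a]; print(a,q.min(),q.max(),plane(w,q.mean(),a,.030))"
```

```text
time: 9.5
tool_pos: [0.4478, -0.1938, 0.0587]
tool_rot: [3.13, 0.009, 1.481]
contact_force: [-0.1, -0.2, 0.7]
opening: 0.0369
157 234
167 311 330 [ 0.45196964 -0.15341621  0.03      ]
214 311 328 [ 0.449327   -0.17753981  0.03      ]
```

```bash
python3 -m creep '[0.4,0,0.001,-0.006,0, 0.4,-0.0005,0,-0.004,0, 0.4,0,0,0,0]'
```

```text
time: 9.93
tool_pos: [0.448, -0.1931, 0.049]
tool_rot: [3.128, 0.01, 1.481]
contact_force: [1.1, 1.3, -0.2]
opening: 0.0367
```

```bash
python3 -m creep '[0,0,0,-0.001,0, 0,0,0,0,0, 0,0,0,0,0, 0,0,0,0,0, 0,0,0,0,0, 0,0,0,0,0]' 12; python3 -c "
from h import *
save('wrist','wrist6.png')"
```

```text
time: 10.68
tool_pos: [0.4482, -0.1932, 0.0482]
tool_rot: [3.128, 0.01, 1.481]
contact_force: [-0.3, -0.2, -0.8]
opening: 0.0094
```

View pics/wrist6.png

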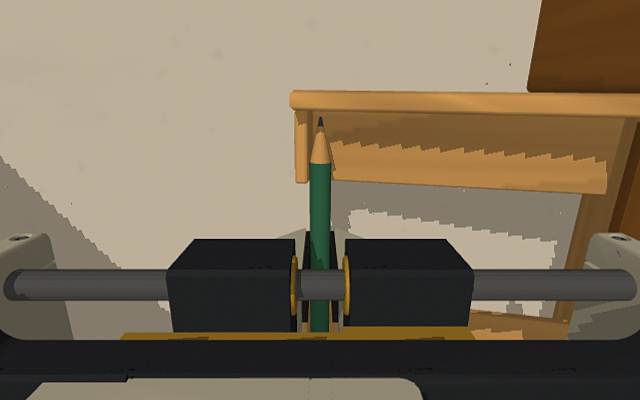

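```bash
python3 -m creep '[0,0,0,0.02,0, 0,0,0,0.04,0, 0,0,0,0.05,0, 0,0,0,0.05,0, 0,0.005,0.04,0.005,0.02, 0,0.005,0.05,0,0.02, 0,0.005,0.05,0,0.03, 0,0.005,0.05,0,0.03, 0,0.005,0.05,0,0.03, 0,0.005,0.05,0,0.02, 0,0.005,0.03,0,0, 0,0,0,0,0]'; python3 -c "
from h import *
save('wrist','wrist7.png'); save('scene','scene7.png')"
```

```text
time: 12.22
tool_pos: [0.4818, 0.1367, 0.2192]
tool_rot: [3.125, 0.01, 1.634]
contact_force: [0.7, -0.4, 0.1]
opening: 0.0094
```

View pics/wrist7.png

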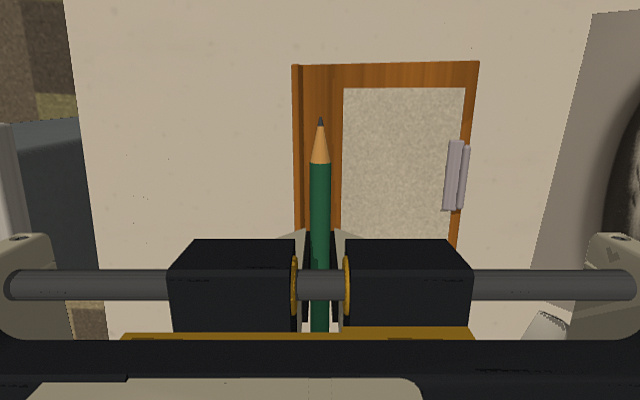

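Run:
```python
from h import *
w=np.load('pics/wrist7.png.npz')
im=w['image'];print(im[150,285:310].tolist())
for u,v in((293,66),(293.5,150),(294,220)):print('lip outer',plane(w,u,v,.041))
for u,v in((302,66),(302,220)):print('lip inner',plane(w,u,v,.041))
print('back left',plane(w,479,61,.079))
R=lambda a:np.array([[np.cos(a),-np.sin(a)],[np.sin(a),np.cos(a)]])
for l,z in (((-.069,.09),.041),((-.062,.09),.041),((.073,.09),.079)): print(proj(w,[*(R(.06)@l+[.530,.1463]),z]))
```

```text
[[181, 168, 147], [182, 169, 147], [182, 169, 148], [181, 169, 147], [182, 169, 147], [183, 170, 148], [184, 174, 153], [168, 153, 131], [128, 83, 45], [140, 83, 23], [144, 88, 35], [141, 86, 35], [139, 85, 32], [135, 81, 31], [98, 59, 23], [89, 53, 19], [84, 52, 18], [79, 50, 17], [92, 57, 19], [121, 75, 32], [125, 77, 28], [130, 80, 27], [134, 82, 33], [134, 83, 30], [131, 79, 30]]
lip outer [0.45536145 0.23235267 0.041     ]
lip outer [0.45882567 0.15985359 0.041     ]
lip outer [0.46219102 0.09112884 0.041     ]
lip inner [0.46307606 0.23285325 0.041     ]
lip inner [0.46999484 0.09157926 0.041     ]
back left [0.59807499 0.24251216 0.079     ]
[293.40880732  66.46465455]
[301.55557063  66.50605577]
[477.70344505  63.7508743 ]
```

```bash
python3 -m creep '[0,0,0.003,-0.04,0, 0,0,0.002,-0.04,0, 0,0,0,-0.03,0, 0,0,0,-0.015,0, 0,0,0,0,0, 0,0,0,0,0]'
```

```text
time: 13.08
tool_pos: [0.4823, 0.1326, 0.0924]
tool_rot: [3.123, 0.012, 1.622]
contact_force: [-0.6, 0.0, 0.4]
opening: 0.0094
```

```bash
python3 -m creep '[0,0,0.01,0,0, 0,0,0.001,-0.01,0, 0,0,0.001,-0.008,0, 0,0,0,0,0]'
```

```text
time: 13.58
tool_pos: [0.4832, 0.1454, 0.0749]
tool_rot: [3.119, 0.012, 1.622]
contact_force: [-0.6, 0.7, 0.1]
opening: 0.0095
```

```bash
python3 -m creep '[0,-0.002,-0.001,-0.003,0, 0,0,0,-0.002,0, 0,0,0,0,0]'; python3 -m creep '[0,0,0,-0.0015,0, 0,0,0,0,0]'; python3 -c "
from h import *
save('scene','scene8.png');save('wrist','wrist8.png')
im=cv2.imread('pics/scene8.png'); cv2.imwrite('pics/z8.png',cv2.resize(im[170:250,240:360],None,fx=6,fy=6,interpolation=cv2.INTER_CUBIC))"
```

```text
time: 13.95
tool_pos: [0.481, 0.1443, 0.0696]
tool_rot: [3.12, 0.012, 1.622]
contact_force: [-0.4, -0.2, 0.4]
opening: 0.0092
time: 14.2
tool_pos: [0.4812, 0.1443, 0.0681]
tool_rot: [3.119, 0.012, 1.622]
contact_force: [-0.1, 0.1, -0.4]
opening: 0.0094
```

View pics/z8.png

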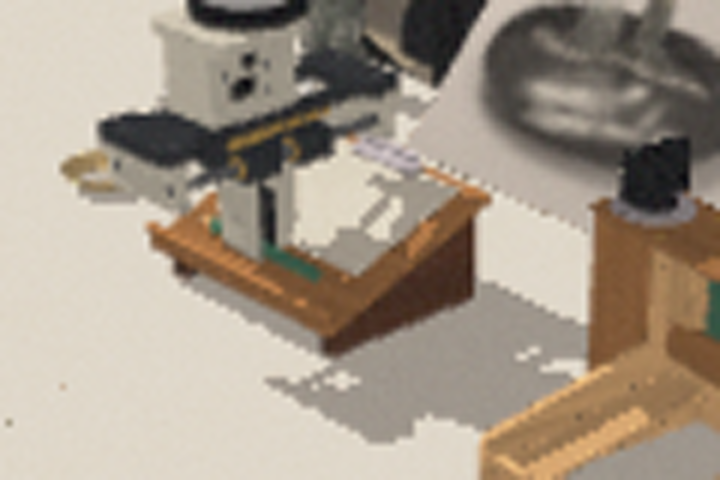

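View pics/wrist8.png

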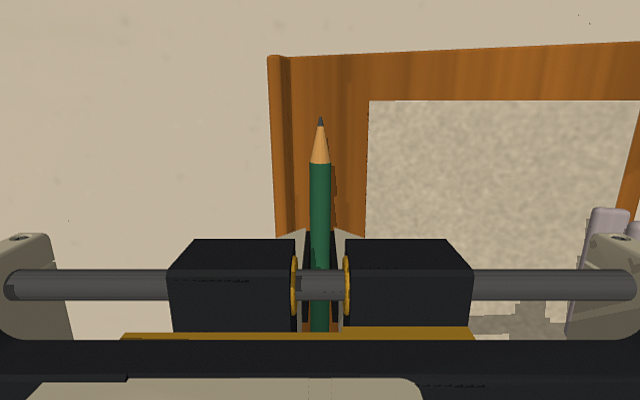

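```bash
python3 -m creep '[0,0,0,-0.002,0, 0,0,0,0,0]';python3 -m creep '[0,0,0,-0.002,0, 0,0,0,0,0]'
```

```text
time: 14.55
tool_pos: [0.4814, 0.1443, 0.0662]
tool_rot: [3.119, 0.012, 1.622]
contact_force: [-0.5, -0.4, 0.9]
opening: 0.0092
time: 14.8
tool_pos: [0.4813, 0.1443, 0.064]
tool_rot: [3.119, 0.012, 1.622]
contact_force: [-0.5, -0.9, 0.1]
opening: 0.0094
```

```bash
python3 -m creep '[0.17,0,0,0,0, 0.17,0,0,0,0, 0.17,0,0,0,0, 0.17,0,0,0,0]'; python3 -c "
from h import *
save('scene','scene9.png');save('wrist','wrist9.png')
im=cv2.imread('pics/scene9.png'); cv2.imwrite('pics/z9.png',cv2.resize(im[170:250,240:360],None,fx=6,fy=6,interpolation=cv2.INTER_CUBIC))"
```

```text
time: 15.3
tool_pos: [0.4814, 0.1443, 0.0641]
tool_rot: [3.119, 0.012, 1.622]
contact_force: [-1.1, -0.5, -0.5]
opening: 0.0154
```

View pics/wrist9.png

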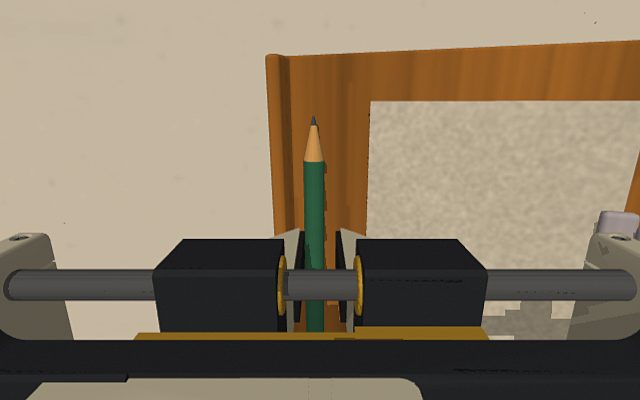

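```bash
python3 -m creep '[0.19,0,0,0.004,0, 0.19,0,0,0.008,0, 0.19,0,0,0.03,0, 0.19,0,0,0.05,0, 0.19,0,0,0.05,0, 0.19,0,0,0.04,0, 0.19,0,0,0,0, 0.19,0,0,0,0]'; python3 -c "
from h import *
save('scene','scene10.png');save('wrist','wrist10.png')
im=cv2.imread('pics/scene10.png'); cv2.imwrite('pics/z10.png',cv2.resize(im[170:250,240:360],None,fx=6,fy=6,interpolation=cv2.INTER_CUBIC))"
```

```text
time: 16.4
tool_pos: [0.4798, 0.1441, 0.2547]
tool_rot: [3.117, 0.012, 1.622]
contact_force: [-0.5, 0.4, -0.5]
opening: 0.0175
```

View pics/wrist10.png

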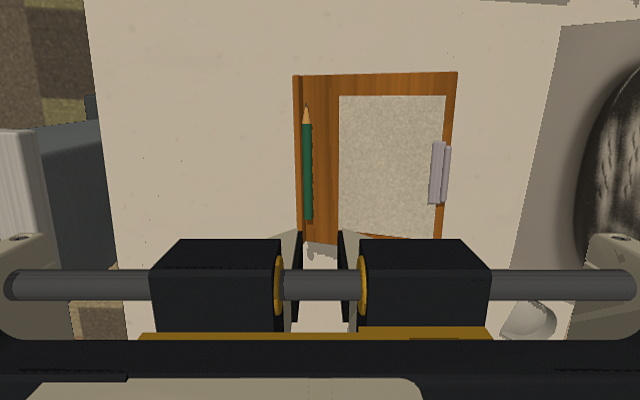

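View pics/z10.png

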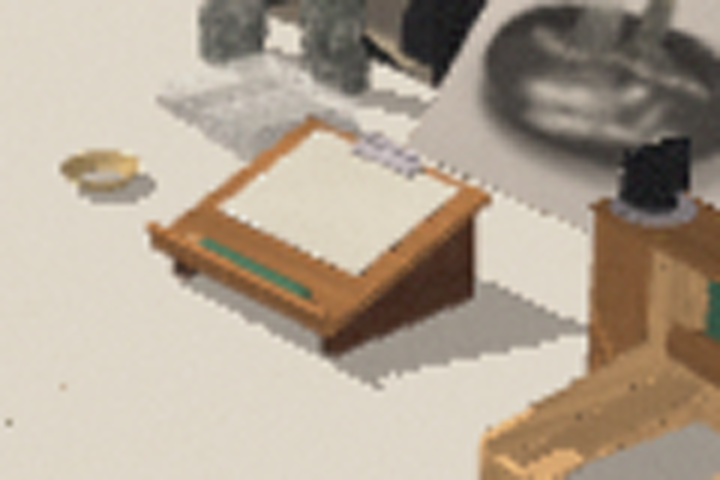

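Run:
```python
from h import *
w=np.load('pics/wrist10.png.npz')
a,b=plane(w,306.5,103,.036),plane(w,309,219,.036);m=(a+b)/2;yaw=.055
d=m[:2]-[.530,.1463];c,s=np.cos(yaw),np.sin(yaw)
print(a,b,m,'slope frame',[c*d[0]+s*d[1],-s*d[0]+c*d[1]],'dir',np.arctan2(-(a-b)[0],(a-b)[1]))
# dishes shift between start and now in scene/top
t=save('top','top11.png'); t0=np.load('pics/top0.png.npz')['image'];
for n,(u,v) in {'brass':(445,215),'glass':(191,205)}.items():
    p=slice(v-14,v+14),slice(u-14,u+14); print(n,np.abs(t['image'][p].astype(int)-t0[p]).mean())
im=cv2.cvtColor(t['image'],cv2.COLOR_RGB2BGR);cv2.imwrite('pics/z11.png',cv2.resize(im[150:260,170:470],None,fx=2.6,fy=2.6,interpolation=cv2.INTER_CUBIC))
```

```text
[0.4684862  0.20848764 0.036     ] [0.47633681 0.08476386 0.036     ] [0.4724115  0.14662575 0.036     ] slope frame [np.float64(-0.05748351024002325), np.float64(0.003491023706471033)] dir 0.06336778297814609
brass 23.667517006802722
glass 34.188350340136054
```

View pics/z11.png

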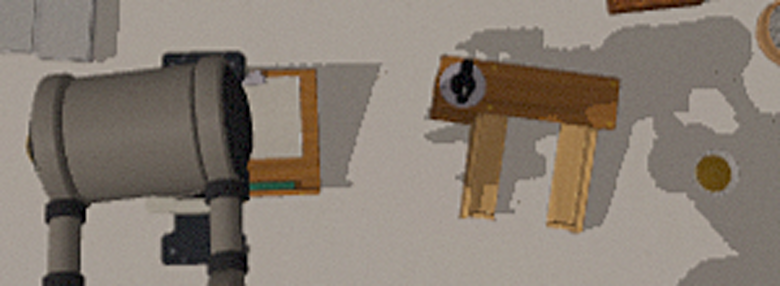

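```bash
python3 -c "
from h import *
print(workorder.hand_in(), telemetry.observe()['time'])"
```

```text
the job is handed in; nothing more can be done
the job is handed in; nothing more can be done
```

The job is done and handed in at about 16.5 s on the robot's clock. One pencil lies lengthwise against the slope's bottom lip, near the middle.

- **Drawing the pencil:** I turned the knob clockwise about 1.29 rad at the wrist, until the torque rose to about 0.8 N m, well above the spring's 0.21 N m, so it was at its stop. I let go, and the pictures show it back at rest with a single pencil in the outlet.
- **Placing it:** I picked the pencil from the outlet and released it just above the board. It rested against the front finger until I lifted away, then rolled down to the lip.
- **Pencil position:** The last wrist picture puts its centre 1.5 mm from the ideal point across the lip and 3.5 mm off the middle. It is parallel to the lip within about 0.01 rad. That is close to the 2 mm calibration accuracy.
- **Rest of the scene:** The chute is empty and the arm is clear, about 19 cm above where it released the pencil.
- **Dishes:** The automatic before/after comparison of the dishes was no use: shadow fell on the brass dish and the arm hid the glass dish from above. By eye, the brass dish is within about a pixel or two of where it started, and the glass dish looks unmoved in the scene view.

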